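# Fit a bayonet lamp into its base in the test nest and hold it home

## Robot

A 6-joint arm with a two-finger parallel gripper is mounted at the origin on the work surface. World frame = base frame: x ahead of the robot, y to its left, z up, the work surface at z = 0. Lengths are in mm, angles in rad, forces in N, time in s.
With the tool pointing down it reaches from about 250 to 775 mm from the base axis. Payload 4 kg.
Tool frame: the origin (TCP) lies between the finger pads, 19 mm behind the fingertips; this is the grasp point; z points along the fingers, y is the direction in which the jaws open and shut (so a half turn about z gives the same grasp; the last joint's range is limited). The gripper opens to 94 mm and grips with 3 to 60 N. Pads are 16 mm wide; open, the fingers measure 119 mm over their backs; the gripper's body (75 mm by 177 mm) begins 78 mm behind the grasp point.
Start: joints at [-1.404, 0.087, 1.371, -0, 1.684, -0.103], TCP at [146.593, -530.122, 224.306] pointing down, gripper open.
Joint ranges: [-3.1, 3.1], [-0.76, 2.03], [0.27, 2.55], [-1.08, 4.22], [0.17, 2.65], [-2.57, 2.57]. Speed limits (rad/s): [2.79, 2.79, 3.14, 3.14, 3.14, 3.14].

## Interface

Orientations are given as a unit quaternion [x, y, z, w].
In Python, from plant import * gives the robot as it stands.
- The arm moves only by the tool servo_tool, never from a script. Its argument "targets" is a list of rows, each an object of numbers: "jaw": the closure, from 0 (fully open) to 1 (shut); "x", "y", "z": the shift along the tool's x, y, z in mm; "rx", "ry", "rz": the turn, a rotation vector about the tool's x, y, z in degrees. In form: [{"jaw": .., "x": .., "y": .., "z": .., "rx": .., "ry": .., "rz": ..}, ...]. A call has 1 to 20 rows; each row is the pose to reach, as a shift and turn from the pose commanded when the call began, along the tool's axes at that moment; what a row does not reach only later rows make up. A row lasts 1/10 s, in which the tool goes at most 50 mm and 8.59 degrees, less where a joint would pass 70% of its speed; a pose out of reach is approached as far as the arm can. A call with a gripper value outside its range is refused whole. The fingers move at their own pace and stop on an object; "grip_force" is the grip in N (left out, the last holds). Time passes only in rows, so rows that repeat a pose let the fingers close. It gives the time, the measured TCP pose, the force and the opening at its end, in the units of the state.
- sense(): the state, without advancing time (a new reading comes with each control period).
- capture(name): name is "scene" or "top"; returns the picture (420x560x3 uint8, blue, green, red); there is no depth.
- camera_model(name): a dict with "fx", "fy", "cx", "cy" (pixels), "origin" and "rotation" of the camera in the world. Camera axes: x right, y down, z forward; pixel columns grow to the right and rows downward; lengths in mm; the calibration is good to about 2 mm. A picture is of the moment at which its call begins. camera_model takes no time and is no camera call.
- close_job(): hands the job in, once; it reports no verdict.
The state is a dict: "time": time; "joints": joint angles; "qd": joint speeds; "joint_efforts": joint torques, N m; "tcp_pos": TCP position; "tool_rot": TCP orientation; "contact_force": force on the tool from outside, world axes, zero at the start; "wrist_torque": the same for the moment, N m; "width": finger opening in mm.
Only numpy, scipy, OpenCV 4.12 (cv2) and the standard library are available. Lean on these libraries where they do the work, as an engineer would, in place of code of your own. Each camera call takes 0.05 s, during which the arm holds its last target. There are 200 camera calls.

## Task

Seat the loose rectangular lamp base flat and square in the pocket of the test nest. Then take the short domed lamp with the rectangular grip block from the rack, line its two pins up with the slots in the base's collar, push it down against the spring and turn it a quarter turn clockwise (seen from above) as far as the stop. Finish while still holding it: keep your grip and keep the lamp pressed fully home at the end of its turn for the tester to read, do not let go, and leave the other things on the bench where they are.

Things in the scene. Friction and masses are not known exactly. Their poses are not given: they have to be found in the camera images.
- nest: fixed test nest: aluminium plate 150 (x) x 120 (y) x 8 mm with four black walls, 12 mm thick, around a rectangular pocket 88 (x) x 64 (y) mm, 10 mm deep, its top inner edges chamfered 3 mm in, 6 mm down. The wall tops are 18 mm above the table. Origin: centre of the plate's underside; z up.
- nest_pocket (a point): centre of the pocket floor, 8 mm above the table; axes as the nest's
- base: the loose lamp base (about 0.3 kg): grey rectangular foot 84 (x) x 60 (y) x 30 mm high with a round aluminium collar, 50 mm outside, on top (30 to 56 mm). Origin: centre of its underside; z up. It fits the pocket either way round, 2 mm to spare each side. Gripped across the 60 mm with the TCP 36 mm above the underside, the fingertips clear the nest's walls.
- socket (a point): on the base's axis, at the collar's rim (56 mm above the underside); axes as the base's. Bore 33 mm; two slots 10 mm wide cut the rim at +x and -x. Under the 11 mm thick lip each slot runs clockwise (from above) to a stop, 80 degrees (1.40 rad) from mid-slot; the other way is blocked. Over the last 20 degrees the lip is only 8 mm thick (locking notch).
- plunger (a joint): the sprung white contact plate in the base's bore, in m pressed down: 0 at rest, its top 14 mm below the rim; 0.008 with a lamp fully home. Pushes up with 3 N at 0 and 10 N at 0.008.
- lamp: the lamp to fit (about 0.1 kg, 72 mm high), the short one with a rectangular grip block. Underside up: round aluminium bayonet cap, 30 mm across, 22 long, foot chamfered 3 mm; round shoulder 50 across (22 to 27 mm); grey grip block 46 (x) x 34 (y) (27 to 53 mm); white domed lens 33 across (53 to 72 mm). Origin: centre of the cap's underside; z up. Same after a half turn.
- lamp_pins (a point): on the lamp's axis, 6 mm above its underside, level with its two 4 mm thick pins at its +x and -x (the long way of the block), reaching 19.5 mm from the axis. Fully home in the base the shoulder sits on the rim and the lamp's origin is 34 mm above the base's underside. The pins pass under the lip only within 3 mm of fully home; not held down, the lamp rises 3 to 6 mm.
- rack: fixed plywood stock rack 300 (x) x 85 (y) x 30 mm high, with three through holes 42 mm in diameter on its long centre line, 100 mm apart. Each holds one module cap down, its shoulder resting on the rack's top (origin 8 mm above the table). Which module is in which hole varies. Origin: centre of the underside.
- tall_lamp: a bystander in the rack: same bayonet cap, but round all over, with a tall cylindrical white lens 38 across; 96 mm high. Origin at its underside, near its middle.
- buzzer: a bystander in the rack: same bayonet cap, but a round flat-topped grey body 48 across, 47 mm high, with dark slits in its top. Origin at its underside, near its middle.
- round_base: a bystander: spare mount with a round foot 72 across, closed on top, 36 mm high. Origin at its underside, near its middle.
- tape: a bystander: roll of paper tape lying flat, 92 across, 18 high. Origin at its underside, near its middle.
- screwdriver: a bystander: screwdriver lying flat, 170 long. Origin at its underside, near its middle.
- cutters: a bystander: side cutters lying flat, 120 long. Origin at its underside, near its middle.
- spool: a bystander: solder spool standing up, 60 across, 48 high. Origin at its underside, near its middle.
Not all that is in view belongs to the job. Leave any pink or red look-alike of the base alone.

How it is judged (in metres and radians):
On the way, in this order (a step that is already met when the one before it is completed fails the run):
1. the base is seated flat and square in the nest's pocket (z of base in the frame of nest_pocket between -0.002 and 0.002 m and horizontal distance between base and nest_pocket below 0.004 m and angle between the x axis of base and the x axis of nest, either way round below 0.07 rad and angle between base's own z axis and vertical below 0.03 rad), for 0.2 s.
2. the lamp's pins have gone down through the slots, below the lip, against the spring (z of lamp in the frame of base below 0.0375 m and angle between the x axis of lamp and the x axis of base, either way round below 0.45 rad and x of lamp in the frame of base between -0.004 and 0.004 m and y of lamp in the frame of base between -0.004 and 0.004 m), for 0.05 s.
At the end, for the whole second after the job is handed in: The base lies in the pocket (within 2 mm of its floor, 4 mm of its centre, 4 degrees square); the lamp in it is pressed to within 1.6 mm of fully home against the spring and upright, has turned at least 69 of the 80 degrees to the stop, is still, and is gripped by the fingers (over 3 N) (all of step 1 and x of lamp in the frame of base between -0.004 and 0.004 m and y of lamp in the frame of base between -0.004 and 0.004 m and z of lamp in the frame of base below 0.0356 m and value of joint plunger above 0.0062 m and angle between the x axis of lamp and the x axis of base, either way round above 1.2 rad and angle between the z axis of lamp and the z axis of base, either way round below 0.07 rad and contact force between the fingers and lamp above 3 N and linear speed of lamp below 0.02 m/s); the arm keeps its last pose, push and grip.
It fails at once if a bystander was moved more than 30 mm (distance of any of tall_lamp, buzzer, round_base, tape, screwdriver, cutters, spool from where it was at the start of the episode above 0.03 m).
It also fails if it takes over 54 s, if anything falls off the work surface, if the arm or the gripper's body presses on something with over 40 N, if the wrist force passes 120 N, or if a joint passes its speed limit or range.

## Working session

There is one attempt and no reset: what is moved stays moved. The work goes in short steps, Python scripts to look and compute and a tool call to move; the robot and the scene stay as the last step left them, time stands still between calls to the robot, and variables do not carry over. Pictures are saved under pics/ and viewed, about 8 in all and at most 12, crops included, and the job is handed in when it is done.

Besides the shell and the picture viewer there is one more tool, called as name(argument=value, ...) on one line, values as JSON. servo_tool: Moves the arm, as the interface text tells. Its arguments: {"type":"object","properties":{"targets":{"type":"array","items":{"type":"object","properties":{"jaw":{"type":"number"},"x":{"type":"number"},"y":{"type":"number"},"z":{"type":"number"},"rx":{"type":"number"},"ry":{"type":"number"},"rz":{"type":"number"}}}},"grip_force":{"type":"number"}},"required":["targets"]}

```bash
mkdir -p pics; ls
python3 - <<'E'
from plant import *
import cv2
for n in("scene","top"):
    cv2.imwrite(f"pics/{n}0.png",capture(n)); print(camera_model(n))
print(sense())
E
```

```text
pics
{'fx': 404.79781025596225, 'fy': 404.79781025596225, 'cx': 275.57588285526236, 'cy': 211.92757479078796, 'origin': array([1031.72741769,  637.96771207,  782.41646083]), 'rotation': array([ 0.27520894,  0.87572766, -0.37778244, -0.12100218])}
{'fx': 482.6841173449151, 'fy': 482.6841173449151, 'cx': 283.8762031010393, 'cy': 215.46433071930014, 'origin': array([ 416.27979695,  -11.83163208, 1384.81100269]), 'rotation': array([ 0.70851886, -0.70322356,  0.03162527, -0.04977442])}
{'time': 0.1, 'joints': array([-1.40408988e+00,  8.78595257e-02,  1.37207641e+00, -6.47564759e-06,
        1.68359989e+00, -1.03158223e-01]), 'qd': array([-1.24093658e-03, -2.83000814e-04, -3.40098887e-03, -1.06620411e-03,
       -7.78930733e-05,  3.74931957e-04]), 'joint_efforts': array([ 2.34371699e-03, -3.41251981e+01, -3.03301442e+01,  7.19026895e-02,
        3.03548248e-02, -1.09144473e-04]), 'tcp_pos': array([ 146.51781865, -529.65637043,  223.24652744]), 'tool_rot': array([ 9.90910017e-01,  1.34522841e-01, -3.40820783e-05, -9.70993821e-04]), 'contact_force': array([ 0.52367851, -0.03761632, -0.81526176]), 'wrist_torque': array([-0.02314734,  0.0083513 , -0.04924104]), 'width': 94.06704880081585}
```

View pics/top0.png

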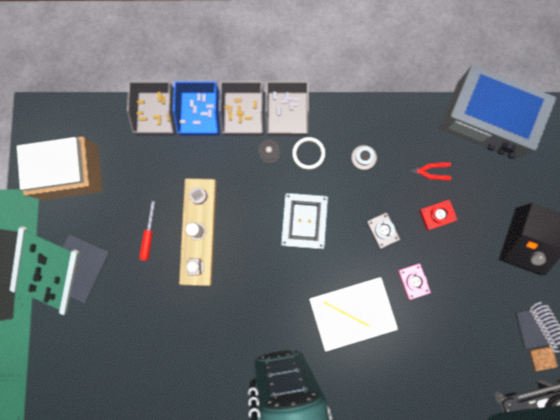

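View pics/scene0.png

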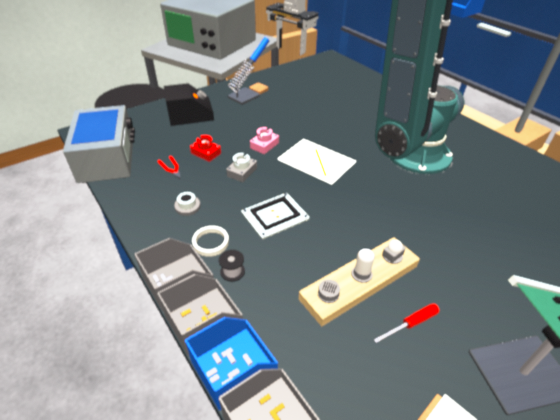

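Candidates for the base: grey at top (383,230), red (439,214) and pink (415,281), so grey. Candidates for the lamp: rack top (194,267) squarish and domed, (193,230) tall lens, (198,196) slitted buzzer, so (194,267). I'll check both with a close crop.

```bash
cat > h.py <<'E'
import numpy as np,cv2
from scipy.spatial.transform import Rotation as R
from plant import *
def K(n):
    m=camera_model(n); return m,R.from_quat(m['rotation']).as_matrix()
def back(n,uv,z):
    "pixels -> world at height z"
    m,r=K(n); uv=np.atleast_2d(uv).astype(float)
    d=np.c_[(uv[:,0]-m['cx'])/m['fx'],(uv[:,1]-m['cy'])/m['fy'],np.ones(len(uv))]@r.T
    o=m['origin']; return o+d*((z-o[2])/d[:,2])[:,None]
def proj(n,P):
    m,r=K(n); c=(np.atleast_2d(P)-m['origin'])@r
    return np.c_[c[:,0]/c[:,2]*m['fx']+m['cx'],c[:,1]/c[:,2]*m['fy']+m['cy']]
def crop(im,c,w,h,s):
    x0,y0=int(c[0]-w//2),int(c[1]-h//2)
    return cv2.resize(im[y0:y0+h,x0:x0+w],None,fx=s,fy=s,interpolation=cv2.INTER_CUBIC)
E
python3 - <<'E'
from h import *
t=cv2.imread('pics/top0.png');s=cv2.imread('pics/scene0.png')
print(back('top',[(383,230),(304,221),(194,267),(198,232)],20).round(), back('scene',[(241,165),(275,214),(396,248)],20).round())
P=[crop(t,(383,230),44,50,6),crop(t,(304,221),66,75,4),crop(t,(194,267),44,50,6),crop(s,(241,165),44,50,6),crop(s,(275,214),66,75,4),crop(s,(396,250),44,50,6)]
cv2.imwrite('pics/m1.png',np.vstack([np.hstack(P[:3]),np.hstack(P[3:])]))
E
```

```text
[[ 534. -256.   20.]
 [ 559.  -33.   20.]
 [ 426.  277.   20.]
 [ 525.  268.   20.]] [[ 531. -262.   20.]
 [ 571.  -18.   20.]
 [ 392.  257.   20.]]
```

View pics/m1.png

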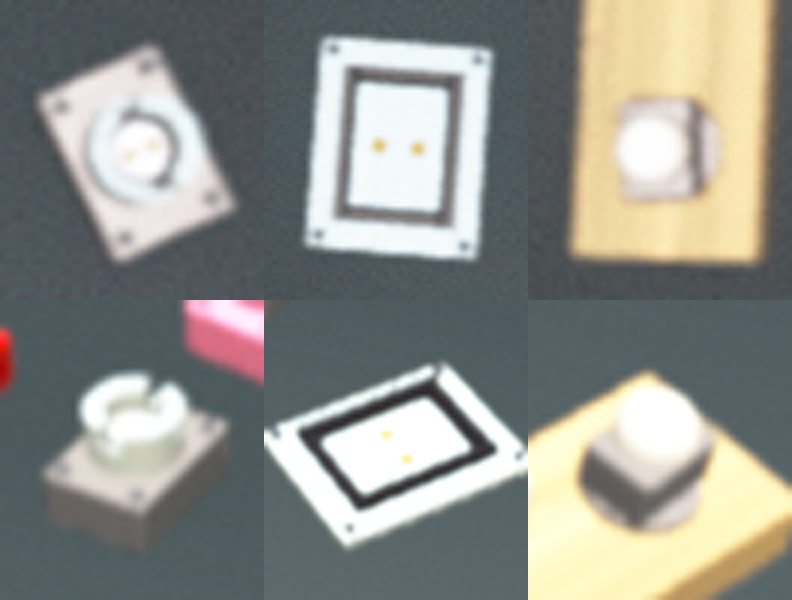

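The crops confirm the choice: an upright grey base with a slotted collar, a domed lamp with a rectangular block, and an empty nest. Next I fit the poses to the picked corners from both cameras.

```bash
cat > fit.py <<'E'
from h import *
from scipy.optimize import least_squares
def fit(obs,p0):
    def f(p):
        c,s=np.cos(p[2]),np.sin(p[2]); e=[]
        for n,uv,L in obs:
            L=np.array(L,float); W=np.c_[p[0]+c*L[:,0]-s*L[:,1],p[1]+s*L[:,0]+c*L[:,1],L[:,2]]
            e.append((proj(n,W)-uv).ravel())
        return np.concatenate(e)
    r=least_squares(f,p0,loss='soft_l1'); return r.x.round(3),f(r.x).round(1)
def px(a,off,o,s): return (np.array(a,float)-off+.5)/s-.5+o
E
python3 - <<'E'
from fit import *
def go(name,T,S,p0):
    for o in ([T],[S],[T,S]): print(name,*fit(o,p0))
T=('top',px([(38,97),(155,43),(236,210),(120,263),(147,150)],(0,0),(361,205),6),[(42,30,30),(42,-30,30),(-42,-30,30),(-42,30,30),(0,0,56)])
S=('scene',px([(46,478),(142,510),(228,428),(142,552)],(0,300),(219,140),6),[(42,-30,30),(42,30,30),(-42,30,30),(42,30,0)])
go('base',T,S,[534,-256,.45])
T=('top',px([(323,38),(493,47),(479,260),(305,246)],(264,0),(271,184),4),[(75,60,8),(75,-60,8),(-75,-60,8),(-75,60,8)])
S=('scene',px([(445,363),(347,547),(492,449),(361,509)],(264,300),(242,177),4),[(-75,-60,8),(75,60,8),(-56,44,18),(56,44,18)])
go('nest',T,S,[560,-30,0])
T=('top',px([(622,100),(690,97),(695,196),(626,200),(651,150)],(528,0),(172,242),6),[(23,17,61),(23,-17,61),(-23,-17,61),(-23,17,61),(0,0,68)])
S=('scene',px([(588,440),(632,483),(715,437),(636,525),(584,478)],(528,300),(374,225),6),[(23,-17,61),(23,17,61),(-23,17,61),(23,17,35),(23,-17,35)])
go('lamp',T,S,[426,270,0])
E
```

```text
base [ 5.33206e+02 -2.55689e+02  4.40000e-01] [ 0.3  0.3  0.   0.4 -0.2 -0.3 -0.2 -0.2  0.  -0.2]
base [ 5.34715e+02 -2.51256e+02  4.44000e-01] [-0.6 -0.5 -0.1  0.2  0.2 -0.5  0.4  0.9]
base [ 5.33208e+02 -2.54967e+02  4.44000e-01] [-0.   0.4 -0.3  0.4 -0.4 -0.4 -0.4 -0.1 -0.2 -0.2 -0.8 -1.3 -0.3 -0.6
 -0.  -1.3  0.2  0.1]
nest [ 5.61513e+02 -3.53390e+01 -6.70000e-02] [ 0.3  0.  -0.6  0.7 -0.5 -0.5  0.9 -0.1]
nest [ 5.63807e+02 -2.78860e+01 -6.60000e-02] [-0.6  0.7 -0.1 -0.4  2.2 -0.1 -0.4 -0. ]
nest [ 5.61909e+02 -3.26080e+01 -6.60000e-02] [-0.6 -0.1 -1.6  0.6 -1.5 -0.7 -0.  -0.3 -1.  -0.4 -0.5 -1.8  1.7 -1.3
 -0.8 -1.4]
lamp [4.27442e+02 2.70468e+02 6.90000e-02] [-0.6  0.1  0.4 -0.2  0.2  0.2 -0.6  0.2  0.5 -0.3]
lamp [4.26207e+02 2.73407e+02 1.80000e-02] [-0.9 -1.   2.6  0.6  1.9 -0.3 -0.3  0.8 -2.2 -0.2]
lamp [4.27270e+02 2.71271e+02 7.10000e-02] [-0.9  0.1  0.1 -0.1 -0.1  0.2 -0.9  0.3  0.2 -0.2 -1.7 -0.9  2.3  0.4
  0.8 -1.2 -0.6  0.5 -3.  -0.1]
```

servo_tool(targets=[{"jaw": 0,"x": 446,"y": -161,"z": 100,"rz": -9.8},{"jaw": 0,"x": 446,"y": -161,"z": 100,"rz": -9.8},{"jaw": 0,"x": 446,"y": -161,"z": 100,"rz": -9.8},{"jaw": 0,"x": 446,"y": -161,"z": 100,"rz": -9.8},{"jaw": 0,"x": 446,"y": -161,"z": 100,"rz": -9.8},{"jaw": 0,"x": 446,"y": -161,"z": 100,"rz": -9.8},{"jaw": 0,"x": 446,"y": -161,"z": 100,"rz": -9.8},{"jaw": 0,"x": 446,"y": -161,"z": 100,"rz": -9.8},{"jaw": 0,"x": 446,"y": -161,"z": 100,"rz": -9.8},{"jaw": 0,"x": 446,"y": -161,"z": 100,"rz": -9.8},{"jaw": 0,"x": 446,"y": -161,"z": 100,"rz": -9.8},{"jaw": 0,"x": 446,"y": -161,"z": 100,"rz": -9.8},{"jaw": 0,"x": 446,"y": -161,"z": 100,"rz": -9.8},{"jaw": 0,"x": 446,"y": -161,"z": 100,"rz": -9.8}])

```text
$.targets[0]: bad value
```

servo_tool(targets=[{"jaw": 0,"x": 446,"y": -161,"z": 100,"rx": 0,"ry": 0,"rz": -9.8},{"jaw": 0,"x": 446,"y": -161,"z": 100,"rx": 0,"ry": 0,"rz": -9.8},{"jaw": 0,"x": 446,"y": -161,"z": 100,"rx": 0,"ry": 0,"rz": -9.8},{"jaw": 0,"x": 446,"y": -161,"z": 100,"rx": 0,"ry": 0,"rz": -9.8},{"jaw": 0,"x": 446,"y": -161,"z": 100,"rx": 0,"ry": 0,"rz": -9.8},{"jaw": 0,"x": 446,"y": -161,"z": 100,"rx": 0,"ry": 0,"rz": -9.8},{"jaw": 0,"x": 446,"y": -161,"z": 100,"rx": 0,"ry": 0,"rz": -9.8},{"jaw": 0,"x": 446,"y": -161,"z": 100,"rx": 0,"ry": 0,"rz": -9.8},{"jaw": 0,"x": 446,"y": -161,"z": 100,"rx": 0,"ry": 0,"rz": -9.8},{"jaw": 0,"x": 446,"y": -161,"z": 100,"rx": 0,"ry": 0,"rz": -9.8},{"jaw": 0,"x": 446,"y": -161,"z": 100,"rx": 0,"ry": 0,"rz": -9.8},{"jaw": 0,"x": 446,"y": -161,"z": 100,"rx": 0,"ry": 0,"rz": -9.8},{"jaw": 0,"x": 446,"y": -161,"z": 100,"rx": 0,"ry": 0,"rz": -9.8},{"jaw": 0,"x": 446,"y": -161,"z": 100,"rx": 0,"ry": 0,"rz": -9.8}])

```text
time: 1.5
tcp_pos: [532.7, -257.3, 124.8]
tool_rot: [0.976, 0.218, 0.0, 0.0]
contact_force: [-0.1, -0.4, -0.2]
width: 94.1
```

servo_tool(targets=[{"jaw": 0,"x": 0,"y": 0,"z": 45,"rx": 0,"ry": 0,"rz": 0},{"jaw": 0,"x": 0,"y": 0,"z": 80,"rx": 0,"ry": 0,"rz": 0},{"jaw": 0,"x": 0,"y": 0,"z": 88,"rx": 0,"ry": 0,"rz": 0},{"jaw": 0,"x": 0,"y": 0,"z": 88,"rx": 0,"ry": 0,"rz": 0},{"jaw": 1,"x": 0,"y": 0,"z": 88,"rx": 0,"ry": 0,"rz": 0},{"jaw": 1,"x": 0,"y": 0,"z": 88,"rx": 0,"ry": 0,"rz": 0},{"jaw": 1,"x": 0,"y": 0,"z": 88,"rx": 0,"ry": 0,"rz": 0},{"jaw": 1,"x": 0,"y": 0,"z": 88,"rx": 0,"ry": 0,"rz": 0},{"jaw": 1,"x": 0,"y": 0,"z": 88,"rx": 0,"ry": 0,"rz": 0},{"jaw": 1,"x": 0,"y": 0,"z": 88,"rx": 0,"ry": 0,"rz": 0},{"jaw": 1,"x": 0,"y": 0,"z": 88,"rx": 0,"ry": 0,"rz": 0}], grip_force=30)

```text
time: 2.6
tcp_pos: [533.4, -254.7, 37.3]
tool_rot: [0.976, 0.219, 0.0, -0.001]
contact_force: [-1.7, 2.9, 5.4]
width: 59.6
```

Run:
```python
from fit import *
im=cv2.imread('pics/top0.png')
s=8; x0,y0=264,176; c=cv2.resize(im[y0:y0+90,x0:x0+80],None,fx=s,fy=s,interpolation=cv2.INTER_CUBIC)
g=cv2.cvtColor(c,cv2.COLOR_BGR2GRAY)
def rect(mask,z,name,inner=False):
    cs,_=cv2.findContours(mask,cv2.RETR_EXTERNAL,cv2.CHAIN_APPROX_NONE)
    k=max(cs,key=cv2.contourArea); p=px(k[:,0,:],(0,0),(x0,y0),s)
    W=back('top',p,z)[:,:2].astype(np.float32); r=cv2.minAreaRect(W)
    ar=cv2.contourArea(W); m=cv2.moments(W.reshape(-1,1,2))
    print(name,np.round(r[0],1),np.round(r[1],1),r[2], 'centroid',m['m10']/m['m00'],m['m01']/m['m00'])
for th in(120,140):
    rect(((g>th)*255).astype(np.uint8),8,'plate')
h,w=g.shape
# pocket floor: bright component at centre, after opening
for th in(120,140):
    n,l=cv2.connectedComponents(((g>th)*255).astype(np.uint8)); k=l[int((235-y0)*s),int((304-x0)*s)]
    rect(((l==k)*255).astype(np.uint8),8,'floor')
# dark ring outer
n,l,st,_=cv2.connectedComponentsWithStats(((g<130)*255).astype(np.uint8))
for i in range(1,n):
    if st[i,4]>8000 and st[i,0]>20: rect(((l==i)*255).astype(np.uint8),18,'walls')
```

```text
plate [561.8 -34.2] [127.6 157. ] 85.91324615478516 centroid 561.7959418416083 -34.13610595471873
plate [561.7 -34.1] [125.8 155.1] 85.86817169189453 centroid 561.769058973277 -34.103369436988146
floor [561.8 -34.2] [127.6 157. ] 85.91324615478516 centroid 561.7959418416083 -34.13610595471873
floor [561.7 -34. ] [70.2 92.8] 85.80561065673828 centroid 561.7260739025969 -33.94028071057518
walls [561.6 -33.9] [ 79.4 106.2] 85.61763763427734 centroid 561.8070504816382 -34.03857572580014
```

servo_tool(targets=[{"jaw": 1,"x": 0,"y": 0,"z": -30,"rx": 0,"ry": 0,"rz": 0},{"jaw": 1,"x": 0,"y": 0,"z": -54,"rx": 0,"ry": 0,"rz": 0},{"jaw": 1,"x": 20,"y": -32,"z": -54,"rx": 0,"ry": 0,"rz": 5},{"jaw": 1,"x": 40,"y": -63,"z": -54,"rx": 0,"ry": 0,"rz": 10},{"jaw": 1,"x": 60,"y": -95,"z": -54,"rx": 0,"ry": 0,"rz": 15},{"jaw": 1,"x": 80,"y": -126,"z": -54,"rx": 0,"ry": 0,"rz": 20},{"jaw": 1,"x": 100,"y": -158,"z": -50,"rx": 0,"ry": 0,"rz": 25},{"jaw": 1,"x": 120,"y": -189,"z": -40,"rx": 0,"ry": 0,"rz": 29.3},{"jaw": 1,"x": 120,"y": -189,"z": -30,"rx": 0,"ry": 0,"rz": 29.3},{"jaw": 1,"x": 120,"y": -189,"z": -30,"rx": 0,"ry": 0,"rz": 29.3},{"jaw": 1,"x": 120,"y": -189,"z": -30,"rx": 0,"ry": 0,"rz": 29.3},{"jaw": 1,"x": 120,"y": -189,"z": -30,"rx": 0,"ry": 0,"rz": 29.3}])

```text
time: 3.8
tcp_pos: [561.7, -35.2, 66.6]
tool_rot: [0.999, -0.036, 0.0, 0.0]
contact_force: [-0.4, -0.5, -3.5]
width: 59.9
```

Run:
```python
from fit import *
s=capture('scene');cv2.imwrite('pics/s2.png',s);t=capture('top');cv2.imwrite('pics/t2.png',t)
print({k:np.round(v,3) for k,v in sense().items() if k in('tcp_pos','tool_rot','contact_force','width','time')})
cv2.imwrite('pics/m2.png',np.hstack([crop(s,(275,200),80,120,5),crop(t,(304,221),80,120,5)]))
```

```text
{'time': np.float64(3.9), 'tcp_pos': array([561.823, -35.159,  66.878]), 'tool_rot': array([ 0.999, -0.036,  0.001,  0.   ]), 'contact_force': array([ 0.704,  0.256, -3.163]), 'width': np.float64(59.704)}
```

View pics/m2.png

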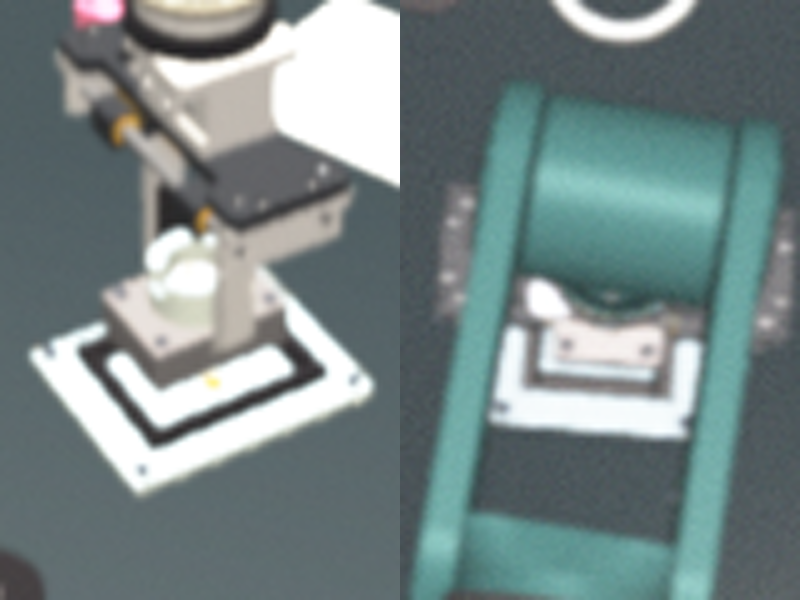

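Run:
```python
from fit import *
S=('scene',px([(103,290),(160,345),(163,385),(108,325)],(0,0),(235,140),5),[(42,-30,61),(42,30,61),(42,30,31),(42,-30,31)])
print('base',*fit([S],[561,-35,-.07]))
S=('scene',px([(32,353),(140,493),(372,385),(150,447),(325,372),(80,347)],(0,0),(235,140),5),[(75,-60,8),(75,60,8),(-75,60,8),(56,44,18),(-56,44,18),(56,-44,18)])
print('nest',*fit([S],[561,-35,-.07]))
b=back('top',px([(556,358),(666,366)],(400,0),(264,161),5),61); n=back('top',px([(490,423),(690,438)],(400,0),(264,161),5),8)
print('top -x edges base',b.round(1),'nest',n.round(1), b.mean(0)-n.mean(0))
```

```text
base [ 5.58506e+02 -3.89920e+01 -3.70000e-02] [ 0.1 -1.3  0.4  0.4 -0.   0.6 -0.6 -0.1]
nest [ 5.63809e+02 -2.89290e+01 -6.90000e-02] [-0.2  0.5 -0.6 -0.5  0.3  0.7  0.6 -0.4  0.9 -0.4 -1.3  0.1]
top -x edges base [[523.2  -7.6  61. ]
 [519.2 -68.   61. ]] nest [[490.1  30.    8. ]
 [482.4 -83.9   8. ]] [ 34.99714774 -10.82461365  53.        ]
```

```bash
cat > ov.py <<'E'
from fit import *
def box(p,hx,hy,z0,z1):
    c,s=np.cos(p[2]),np.sin(p[2]); q=[(hx,hy),(-hx,hy),(-hx,-hy),(hx,-hy)]
    w=[(p[0]+c*a-s*b,p[1]+s*a+c*b) for a,b in q]
    return [[(*k,z) for k in w] for z in(z0,z1)]
def ov(im,n,c,w,h,s,boxes):
    o=crop(im,c,w,h,s); x0,y0=int(c[0]-w//2),int(c[1]-h//2)
    for p,hx,hy,z0,z1,col in boxes:
        for L in box(p,hx,hy,z0,z1):
            q=((proj(n,L)-(x0,y0)+.5)*s-.5).round().astype(int); cv2.polylines(o,[q],True,col,1)
    return o
E
python3 - <<'E'
from ov import *
t=cv2.imread('pics/t2.png');s=cv2.imread('pics/s2.png')
B=[((561.8,-35.2,-.072),42,30,31,61,(0,0,255)),((561.7,-34.1,-.072),75,60,0,8,(0,160,0)),((561.7,-34.1,-.072),56,44,18,18,(0,160,0))]
cv2.imwrite('pics/m3.png',np.hstack([ov(s,'scene',(275,208),64,80,6,B),ov(t,'top',(306,230),64,80,6,B)]))
E
```

```text
(no output)
```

View pics/m3.png

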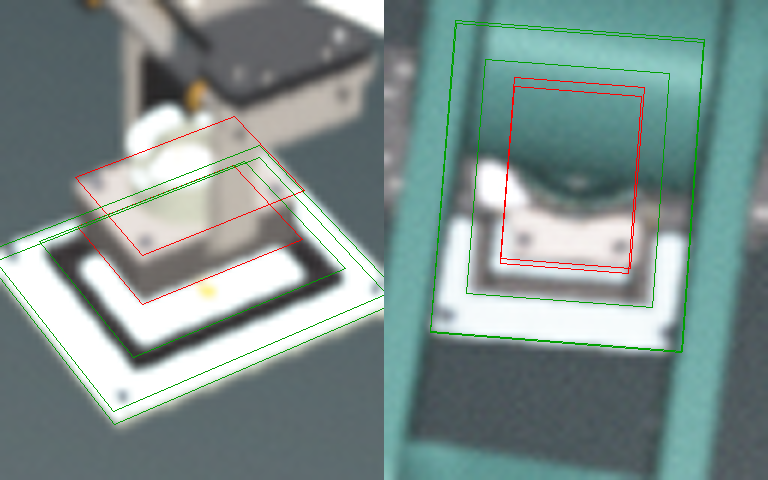

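servo_tool(targets=[{"jaw": 1,"x": 0,"y": -3.5,"z": 5,"rx": 0,"ry": 0,"rz": 0},{"jaw": 1,"x": 0,"y": -3.5,"z": 12,"rx": 0,"ry": 0,"rz": 0},{"jaw": 1,"x": 0,"y": -3.5,"z": 15,"rx": 0,"ry": 0,"rz": 0},{"jaw": 1,"x": 0,"y": -3.5,"z": 17,"rx": 0,"ry": 0,"rz": 0},{"jaw": 1,"x": 0,"y": -3.5,"z": 17,"rx": 0,"ry": 0,"rz": 0},{"jaw": 1,"x": 0,"y": -3.5,"z": 17,"rx": 0,"ry": 0,"rz": 0}])

```text
time: 4.5
tcp_pos: [561.7, -30.5, 49.3]
tool_rot: [0.999, -0.035, 0.0, 0.0]
contact_force: [-0.2, -0.2, -2.8]
width: 59.5
```

servo_tool(targets=[{"jaw": 1,"x": 0,"y": 0,"z": 2,"rx": 0,"ry": 0,"rz": 0},{"jaw": 1,"x": 0,"y": 0,"z": 4,"rx": 0,"ry": 0,"rz": 0},{"jaw": 1,"x": 0,"y": 0,"z": 5.5,"rx": 0,"ry": 0,"rz": 0},{"jaw": 1,"x": 0,"y": 0,"z": 5.5,"rx": 0,"ry": 0,"rz": 0},{"jaw": 1,"x": 0,"y": 0,"z": 5.5,"rx": 0,"ry": 0,"rz": 0}])

```text
time: 5.0
tcp_pos: [561.9, -30.5, 45.3]
tool_rot: [0.999, -0.035, 0.0, 0.0]
contact_force: [-2.9, 0.0, 6.0]
width: 59.7
```

servo_tool(targets=[{"jaw": 0,"x": 0,"y": 0,"z": 0,"rx": 0,"ry": 0,"rz": 0},{"jaw": 0,"x": 0,"y": 0,"z": 0,"rx": 0,"ry": 0,"rz": 0},{"jaw": 0,"x": 0,"y": 0,"z": 0,"rx": 0,"ry": 0,"rz": 0},{"jaw": 0,"x": 0,"y": 0,"z": 0,"rx": 0,"ry": 0,"rz": 0},{"jaw": 0,"x": 0,"y": 0,"z": -30,"rx": 0,"ry": 0,"rz": 0},{"jaw": 0,"x": 0,"y": 0,"z": -70,"rx": 0,"ry": 0,"rz": 0},{"jaw": 0,"x": 0,"y": 0,"z": -100,"rx": 0,"ry": 0,"rz": 0},{"jaw": 0,"x": -70,"y": -135,"z": -106,"rx": 0,"ry": 0,"rz": -100},{"jaw": 0,"x": -70,"y": -135,"z": -106,"rx": 0,"ry": 0,"rz": -100},{"jaw": 0,"x": -70,"y": -135,"z": -106,"rx": 0,"ry": 0,"rz": -100},{"jaw": 0,"x": -70,"y": -135,"z": -106,"rx": 0,"ry": 0,"rz": -100},{"jaw": 0,"x": -70,"y": -135,"z": -106,"rx": 0,"ry": 0,"rz": -100},{"jaw": 0,"x": -70,"y": -135,"z": -106,"rx": 0,"ry": 0,"rz": -100},{"jaw": 0,"x": -70,"y": -135,"z": -106,"rx": 0,"ry": 0,"rz": -100},{"jaw": 0,"x": -70,"y": -135,"z": -106,"rx": 0,"ry": 0,"rz": -100},{"jaw": 0,"x": -70,"y": -135,"z": -106,"rx": 0,"ry": 0,"rz": -100},{"jaw": 0,"x": -70,"y": -135,"z": -106,"rx": 0,"ry": 0,"rz": -100},{"jaw": 0,"x": -70,"y": -135,"z": -106,"rx": 0,"ry": 0,"rz": -100},{"jaw": 0,"x": -70,"y": -135,"z": -106,"rx": 0,"ry": 0,"rz": -100},{"jaw": 0,"x": -70,"y": -135,"z": -106,"rx": 0,"ry": 0,"rz": -100}])

```text
time: 7.0
tcp_pos: [501.4, 109.1, 149.6]
tool_rot: [0.669, 0.743, -0.0, 0.0]
contact_force: [-0.2, 0.0, 0.3]
width: 93.7
```

Run:
```python
from ov import *
t=capture('top');s=capture('scene');cv2.imwrite('pics/t3.png',t);cv2.imwrite('pics/s3.png',s)
B=[((561.7,-34.1,-.072),42,30,38,38,(0,0,255)),((561.7,-34.1,-.072),75,60,8,8,(0,160,0))]
L=[((427.4,270.5,.069),23,17,61,61,(0,0,255))]
cv2.imwrite('pics/m4.png',np.hstack([ov(t,'top',(304,221),64,80,6,B),ov(t,'top',(196,265),60,80,6,L)]))
```

```text
(no output)
```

View pics/m4.png

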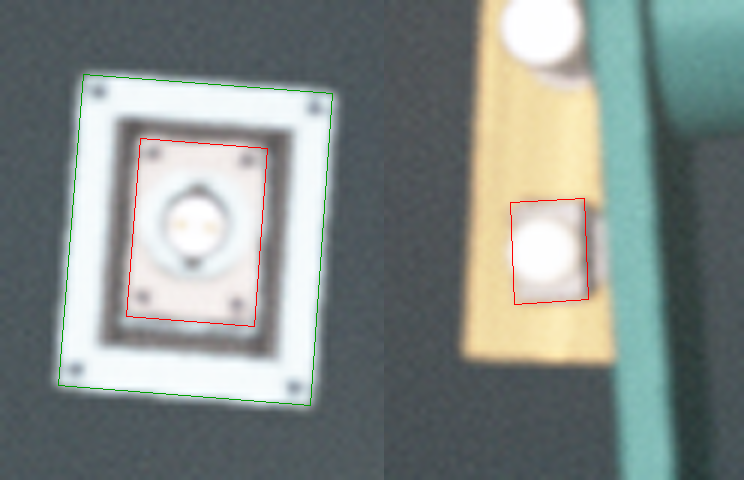

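servo_tool(targets=[{"jaw": 0,"x": 168,"y": -57,"z": 0,"rx": 0,"ry": 0,"rz": -88},{"jaw": 0,"x": 168,"y": -57,"z": 0,"rx": 0,"ry": 0,"rz": -88},{"jaw": 0,"x": 168,"y": -57,"z": 0,"rx": 0,"ry": 0,"rz": -88},{"jaw": 0,"x": 168,"y": -57,"z": 0,"rx": 0,"ry": 0,"rz": -88},{"jaw": 0,"x": 168,"y": -57,"z": 0,"rx": 0,"ry": 0,"rz": -88},{"jaw": 0,"x": 168,"y": -57,"z": 0,"rx": 0,"ry": 0,"rz": -88},{"jaw": 0,"x": 168,"y": -57,"z": 0,"rx": 0,"ry": 0,"rz": -88},{"jaw": 0,"x": 168,"y": -57,"z": 0,"rx": 0,"ry": 0,"rz": -88},{"jaw": 0,"x": 168,"y": -57,"z": 0,"rx": 0,"ry": 0,"rz": -88},{"jaw": 0,"x": 168,"y": -57,"z": 0,"rx": 0,"ry": 0,"rz": -88},{"jaw": 0,"x": 168,"y": -57,"z": 0,"rx": 0,"ry": 0,"rz": -88},{"jaw": 0,"x": 168,"y": -57,"z": 0,"rx": 0,"ry": 0,"rz": -88},{"jaw": 0,"x": 168,"y": -57,"z": 0,"rx": 0,"ry": 0,"rz": -88},{"jaw": 0,"x": 168,"y": -57,"z": 0,"rx": 0,"ry": 0,"rz": -88},{"jaw": 0,"x": 168,"y": -57,"z": 0,"rx": 0,"ry": 0,"rz": -88}])

```text
time: 8.6
tcp_pos: [427.3, 270.3, 149.7]
tool_rot: [-0.034, 0.999, -0.0, 0.0]
contact_force: [0.5, -1.0, 0.3]
width: 94.0
```

servo_tool(targets=[{"jaw": 0,"x": 0,"y": 0,"z": 45,"rx": 0,"ry": 0,"rz": 0},{"jaw": 0,"x": 0,"y": 0,"z": 80,"rx": 0,"ry": 0,"rz": 0},{"jaw": 0,"x": 0,"y": 0,"z": 92.8,"rx": 0,"ry": 0,"rz": 0},{"jaw": 0,"x": 0,"y": 0,"z": 92.8,"rx": 0,"ry": 0,"rz": 0},{"jaw": 1,"x": 0,"y": 0,"z": 92.8,"rx": 0,"ry": 0,"rz": 0},{"jaw": 1,"x": 0,"y": 0,"z": 92.8,"rx": 0,"ry": 0,"rz": 0},{"jaw": 1,"x": 0,"y": 0,"z": 92.8,"rx": 0,"ry": 0,"rz": 0},{"jaw": 1,"x": 0,"y": 0,"z": 92.8,"rx": 0,"ry": 0,"rz": 0},{"jaw": 1,"x": 0,"y": 0,"z": 92.8,"rx": 0,"ry": 0,"rz": 0},{"jaw": 1,"x": 0,"y": 0,"z": 92.8,"rx": 0,"ry": 0,"rz": 0},{"jaw": 1,"x": 0,"y": 0,"z": 92.8,"rx": 0,"ry": 0,"rz": 0},{"jaw": 1,"x": 0,"y": 0,"z": 92.8,"rx": 0,"ry": 0,"rz": 0}], grip_force=40)

```text
time: 9.8
tcp_pos: [427.2, 270.5, 57.0]
tool_rot: [-0.034, 0.999, 0.0, 0.0]
contact_force: [-0.6, 0.2, 0.3]
width: 33.8
```

servo_tool(targets=[{"jaw": 1,"x": 0,"y": 0,"z": -40,"rx": 0,"ry": 0,"rz": 0},{"jaw": 1,"x": 0,"y": 0,"z": -90,"rx": 0,"ry": 0,"rz": 0},{"jaw": 1,"x": 0,"y": 0,"z": -100,"rx": 0,"ry": 0,"rz": 0},{"jaw": 1,"x": -16,"y": -44,"z": -100,"rx": 0,"ry": 0,"rz": 1},{"jaw": 1,"x": -32,"y": -88,"z": -100,"rx": 0,"ry": 0,"rz": 2},{"jaw": 1,"x": -48,"y": -132,"z": -100,"rx": 0,"ry": 0,"rz": 3},{"jaw": 1,"x": -64,"y": -176,"z": -100,"rx": 0,"ry": 0,"rz": 4},{"jaw": 1,"x": -80,"y": -220,"z": -100,"rx": 0,"ry": 0,"rz": 5},{"jaw": 1,"x": -96,"y": -264,"z": -100,"rx": 0,"ry": 0,"rz": 6.5},{"jaw": 1,"x": -113.6,"y": -309.5,"z": -90,"rx": 0,"ry": 0,"rz": 8},{"jaw": 1,"x": -113.6,"y": -309.5,"z": -76,"rx": 0,"ry": 0,"rz": 8},{"jaw": 1,"x": -113.6,"y": -309.5,"z": -76,"rx": 0,"ry": 0,"rz": 8},{"jaw": 1,"x": -113.6,"y": -309.5,"z": -76,"rx": 0,"ry": 0,"rz": 8},{"jaw": 1,"x": -113.6,"y": -309.5,"z": -76,"rx": 0,"ry": 0,"rz": 8}])

```text
time: 11.2
tcp_pos: [561.7, -29.2, 133.4]
tool_rot: [0.034, 0.999, 0.0, 0.0]
contact_force: [-0.3, 0.1, 0.1]
width: 33.8
```

Run:
```python
from ov import *
t=capture('top');s=capture('scene');cv2.imwrite('pics/t4.png',t);cv2.imwrite('pics/s4.png',s)
q=sense();print(q['tcp_pos'],R.from_quat(q['tool_rot']).as_matrix()[:2,0],q['contact_force'],q['joints'].round(2))
B=[((561.9,-30.5,-.072),42,30,8,38,(0,0,255)),((561.9,-30.5,-.072),23,17,111,137,(255,0,0)),((561.9,-30.5,-.072),25,25,64,64,(0,160,0))]
cv2.imwrite('pics/m5.png',np.hstack([ov(s,'scene',(272,190),64,100,6,B),ov(t,'top',(304,221),64,100,6,B)]))
```

```text
[562.03447827 -29.3032918  133.89189005] [-0.99766136  0.06833412] [ 0.16591757 -0.68240586 -0.80564397] [-0.15  0.15  1.48  0.    1.51 -1.66]
```

View pics/m5.png

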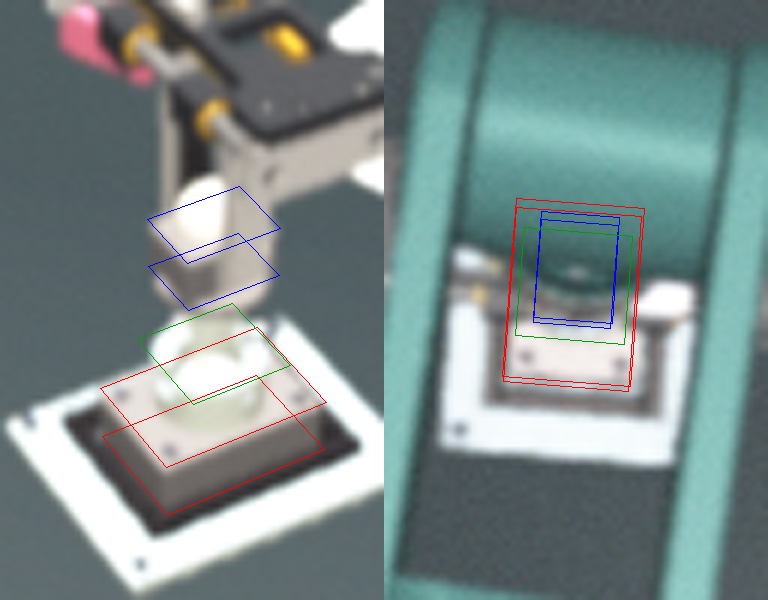

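Run:
```python
from ov import *
s=cv2.imread('pics/s4.png')
o=crop(s,(274,188),50,60,10); x0,y0=249,158
def circ(c,r,z,col):
    a=np.linspace(0,2*np.pi,60); q=proj('scene',np.c_[c[0]+r*np.cos(a),c[1]+r*np.sin(a),np.full(60,z)])
    cv2.polylines(o,[((q-(x0,y0)+.5)*10-.5).round().astype(int)],True,col,1)
c=(562,-29.3)
circ(c,25,64,(0,0,255));circ(c,25,38,(0,0,255));circ(c,25,107,(255,0,0));circ(c,15,85,(255,0,0));circ(c,16.5,138,(255,0,0))
cv2.imwrite('pics/m6.png',o)
```

```text
(no output)
```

View pics/m6.png

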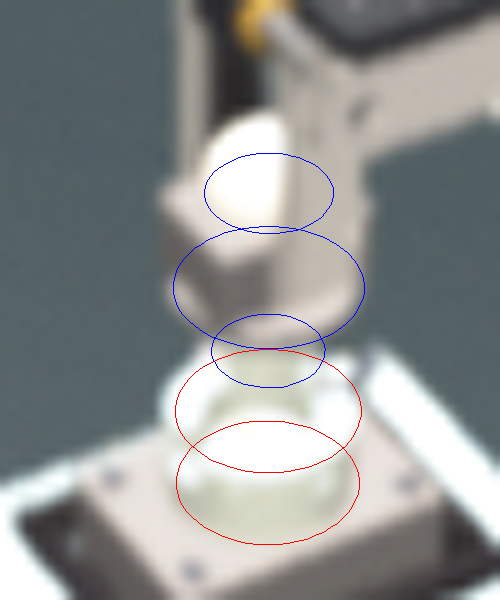

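servo_tool(targets=[{"jaw": 1,"x": -1.4,"y": -1.4,"z": 0,"rx": 0,"ry": 0,"rz": 0},{"jaw": 1,"x": -1.4,"y": -1.4,"z": 10,"rx": 0,"ry": 0,"rz": 0},{"jaw": 1,"x": -1.4,"y": -1.4,"z": 17,"rx": 0,"ry": 0,"rz": 0},{"jaw": 1,"x": -1.4,"y": -1.4,"z": 20,"rx": 0,"ry": 0,"rz": 0},{"jaw": 1,"x": -1.4,"y": -1.4,"z": 23,"rx": 0,"ry": 0,"rz": 0},{"jaw": 1,"x": -1.4,"y": -1.4,"z": 23,"rx": 0,"ry": 0,"rz": 0},{"jaw": 1,"x": -1.4,"y": -1.4,"z": 23,"rx": 0,"ry": 0,"rz": 0}])

```text
time: 12.0
tcp_pos: [562.6, -31.8, 109.4]
tool_rot: [0.035, 0.999, 0.0, -0.001]
contact_force: [-0.1, 1.0, -0.3]
width: 33.5
```

servo_tool(targets=[{"jaw": 1,"x": 0,"y": 0,"z": 2,"rx": 0,"ry": 0,"rz": 0},{"jaw": 1,"x": 0,"y": 0,"z": 4,"rx": 0,"ry": 0,"rz": 0},{"jaw": 1,"x": 0,"y": 0,"z": 6,"rx": 0,"ry": 0,"rz": 0},{"jaw": 1,"x": 0,"y": 0,"z": 7,"rx": 0,"ry": 0,"rz": 0},{"jaw": 1,"x": 0,"y": 0,"z": 7,"rx": 0,"ry": 0,"rz": 0}])

```text
time: 12.5
tcp_pos: [563.0, -31.8, 102.9]
tool_rot: [0.035, 0.999, 0.0, -0.0]
contact_force: [-3.2, 2.8, 1.2]
width: 33.8
```

servo_tool(targets=[{"jaw": 1,"x": 0.6,"y": 0.5,"z": 2,"rx": 0,"ry": 0,"rz": 0},{"jaw": 1,"x": 0.6,"y": 0.5,"z": 4,"rx": 0,"ry": 0,"rz": 0},{"jaw": 1,"x": 0.6,"y": 0.5,"z": 6,"rx": 0,"ry": 0,"rz": 0},{"jaw": 1,"x": 0.6,"y": 0.5,"z": 8,"rx": 0,"ry": 0,"rz": 0},{"jaw": 1,"x": 0.6,"y": 0.5,"z": 8,"rx": 0,"ry": 0,"rz": 0}])

```text
time: 13.0
tcp_pos: [562.8, -31.6, 95.7]
tool_rot: [0.035, 0.999, -0.0, 0.0]
contact_force: [-4.6, 2.9, 5.1]
width: 33.9
```

servo_tool(targets=[{"jaw": 1,"x": 0.8,"y": 0.3,"z": 2,"rx": 0,"ry": 0,"rz": 0},{"jaw": 1,"x": 0.8,"y": 0.3,"z": 4,"rx": 0,"ry": 0,"rz": 0},{"jaw": 1,"x": 0.8,"y": 0.3,"z": 5,"rx": 0,"ry": 0,"rz": 0},{"jaw": 1,"x": 0.8,"y": 0.3,"z": 5.5,"rx": 0,"ry": 0,"rz": 0},{"jaw": 1,"x": 0.8,"y": 0.3,"z": 5.5,"rx": 0,"ry": 0,"rz": 0}])

```text
time: 13.5
tcp_pos: [562.8, -31.5, 91.8]
tool_rot: [0.035, 0.999, -0.0, 0.001]
contact_force: [-5.1, 2.0, 10.5]
width: 33.8
```

servo_tool(targets=[{"jaw": 1,"x": 0.3,"y": 0.2,"z": 1,"rx": 0,"ry": 0,"rz": 0},{"jaw": 1,"x": 0.3,"y": 0.2,"z": 2,"rx": 0,"ry": 0,"rz": 0},{"jaw": 1,"x": 0.3,"y": 0.2,"z": 2.5,"rx": 0,"ry": 0,"rz": 0},{"jaw": 1,"x": 0.3,"y": 0.2,"z": 2.5,"rx": 0,"ry": 0,"rz": 0}], grip_force=60)

```text
time: 13.9
tcp_pos: [562.9, -31.5, 91.7]
tool_rot: [0.035, 0.999, -0.001, 0.002]
contact_force: [-7.9, 2.8, 17.1]
width: 33.6
```

servo_tool(targets=[{"jaw": 1,"x": 0,"y": 0,"z": 0,"rx": 0,"ry": 0,"rz": 5},{"jaw": 1,"x": 0,"y": 0,"z": 0,"rx": 0,"ry": 0,"rz": 10},{"jaw": 1,"x": 0,"y": 0,"z": 0,"rx": 0,"ry": 0,"rz": 15},{"jaw": 1,"x": 0,"y": 0,"z": 0,"rx": 0,"ry": 0,"rz": 20},{"jaw": 1,"x": 0,"y": 0,"z": 0,"rx": 0,"ry": 0,"rz": 25},{"jaw": 1,"x": 0,"y": 0,"z": 0,"rx": 0,"ry": 0,"rz": 25}])

```text
time: 14.5
tcp_pos: [563.5, -30.6, 91.6]
tool_rot: [0.251, 0.968, 0.001, 0.003]
contact_force: [-5.3, 4.4, 16.5]
width: 33.5
```

Run:
```python
from h import *
q=sense();m=R.from_quat(q['tool_rot']).as_matrix();print(q['tcp_pos'],np.degrees(np.arctan2(m[1,0],m[0,0])),m[:,2],q['contact_force'],q['wrist_torque'],q['width'],q['joints'][5])
```

```text
[563.47318924 -30.55476223  91.64388516] 150.88253316199464 [ 5.99502149e-03  4.19862501e-04 -9.99981942e-01] [-5.26532091  4.4473644  16.479415  ] [ 0.95468302  1.37055606 -0.13034629] 33.45098471656088 -1.218243369322554
```

servo_tool(targets=[{"jaw": 1,"x": 0,"y": 0,"z": 0,"rx": 0,"ry": 0,"rz": 6},{"jaw": 1,"x": 0,"y": 0,"z": 0,"rx": 0,"ry": 0,"rz": 12},{"jaw": 1,"x": 0,"y": 0,"z": 0,"rx": 0,"ry": 0,"rz": 18},{"jaw": 1,"x": 0,"y": 0,"z": 0,"rx": 0,"ry": 0,"rz": 24},{"jaw": 1,"x": 0,"y": 0,"z": 0,"rx": 0,"ry": 0,"rz": 30},{"jaw": 1,"x": 0,"y": 0,"z": 0,"rx": 0,"ry": 0,"rz": 36},{"jaw": 1,"x": 0,"y": 0,"z": 0,"rx": 0,"ry": 0,"rz": 42},{"jaw": 1,"x": 0,"y": 0,"z": 0,"rx": 0,"ry": 0,"rz": 47},{"jaw": 1,"x": 0,"y": 0,"z": 0,"rx": 0,"ry": 0,"rz": 51},{"jaw": 1,"x": 0,"y": 0,"z": 0,"rx": 0,"ry": 0,"rz": 53},{"jaw": 1,"x": 0,"y": 0,"z": 0,"rx": 0,"ry": 0,"rz": 53}])

```text
time: 15.6
tcp_pos: [564.0, -30.4, 91.7]
tool_rot: [0.656, 0.754, 0.003, 0.003]
contact_force: [-5.0, 4.0, 16.7]
width: 33.5
```

Run:
```python
from h import *
q=sense();m=R.from_quat(q['tool_rot']).as_matrix();print(q['tcp_pos'],np.degrees(np.arctan2(m[1,0],m[0,0])),m[:,2],q['contact_force'],q['wrist_torque'],q['width'],q['joints'][5])
```

```text
[564.03635253 -30.36013907  91.65974373] 97.96079512777533 [ 7.41318153e-03  7.46239264e-04 -9.99972244e-01] [-4.99284282  4.02404326 16.69772922] [1.1082169  1.06186434 0.07801932] 33.46583775920488 -0.29448052827735155
```

servo_tool(targets=[{"jaw": 1,"x": 0,"y": 0,"z": 0,"rx": 0,"ry": 0,"rz": 1.5},{"jaw": 1,"x": 0,"y": 0,"z": 0.5,"rx": 0,"ry": 0,"rz": 3},{"jaw": 1,"x": 0,"y": 0,"z": 0.5,"rx": 0,"ry": 0,"rz": 3},{"jaw": 1,"x": 0,"y": 0,"z": 0.5,"rx": 0,"ry": 0,"rz": 3}])

```text
time: 16.0
tcp_pos: [564.0, -30.5, 91.7]
tool_rot: [0.676, 0.737, 0.003, 0.003]
contact_force: [-5.2, 3.7, 17.6]
width: 33.8
```

Run:
```python
from ov import *
q=sense();m=R.from_quat(q['tool_rot']).as_matrix();print(q['tcp_pos'],np.degrees(np.arctan2(m[1,0],m[0,0])),m[:,2],q['contact_force'],q['wrist_torque'],q['width'])
t=capture('top');s=capture('scene');cv2.imwrite('pics/t7.png',t);cv2.imwrite('pics/s7.png',s)
B=[((562.5,-31,-.072),42,30,8,38,(0,0,255))]
cv2.imwrite('pics/m7.png',np.hstack([ov(s,'scene',(272,205),64,90,6,B),ov(t,'top',(304,221),64,90,6,[])]))
```

```text
[564.0062006  -30.45233687  91.65347665] 94.98978074662159 [ 7.47252483e-03  6.27300657e-04 -9.99971884e-01] [-5.15495992  3.71013748 17.57042159] [1.04751569 1.25635832 0.13378746] 33.786287493004224
```

View pics/m7.png

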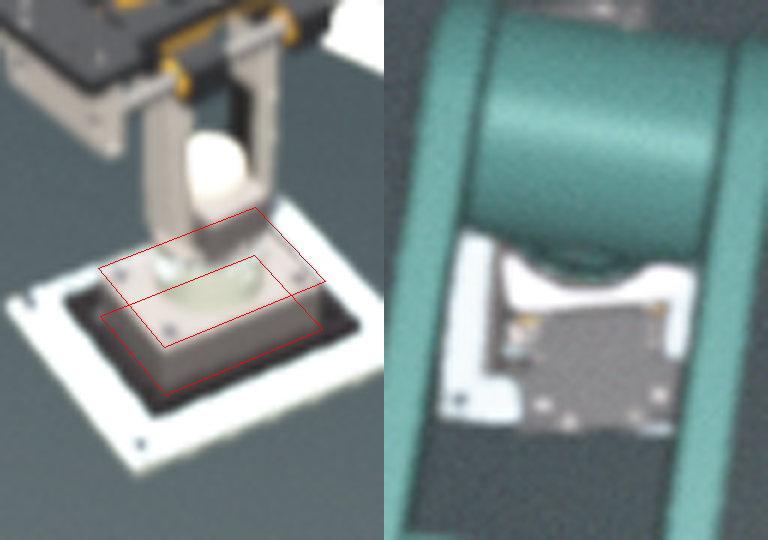

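servo_tool(targets=[{"jaw": 1,"x": 0,"y": 0,"z": 0.5,"rx": 0,"ry": 0,"rz": 2},{"jaw": 1,"x": 0,"y": 0,"z": 0.5,"rx": 0,"ry": 0,"rz": 2},{"jaw": 1,"x": 0,"y": 0,"z": 0.5,"rx": 0,"ry": 0,"rz": 2},{"jaw": 1,"x": 0,"y": 0,"z": 0.5,"rx": 0,"ry": 0,"rz": 2}])

```text
time: 16.5
tcp_pos: [563.9, -30.5, 91.6]
tool_rot: [0.688, 0.725, 0.003, 0.003]
contact_force: [-6.2, 5.0, 19.2]
width: 33.6
```

Run:
```python
from h import *
q=sense();m=R.from_quat(q['tool_rot']).as_matrix();print(q['tcp_pos'],np.degrees(np.arctan2(m[1,0],m[0,0])),m[:,2],q['contact_force'],q['wrist_torque'],q['width'],q['time'])
```

```text
[563.8975544  -30.53056189  91.62519674] 92.99392143672243 [ 7.36741679e-03  4.03466265e-04 -9.99972779e-01] [-6.19911253  4.99285659 19.23940123] [1.01643984 1.51762452 0.1743747 ] 33.555815813054046 16.5
```

Run:
```python
from plant import *
print(close_job()); q=sense(); print(q['tcp_pos'],q['contact_force'],q['width'])
```

```text
the job is handed in; nothing more can be done
None
the job is handed in; nothing more can be done
```

I seated the grey base in the nest pocket and fitted the domed block lamp into its collar. I pushed the lamp home, turned it 83° clockwise and handed the job in at 16.5 s with the grip and push kept on. The hand-in gives no verdict, so whether it passed is not known.

**Last checks**
- **Lamp home:** the tool height stayed at about 91.7 mm while the down force rose from 10.5 to 19 N. That means the shoulder is on the rim with the spring compressed.
- **Upright and gripped:** the tool tilt was 0.007 rad, and the opening was 33.6 mm on the 34 mm block.
- **Base and lamp in view:** the last picture, 2° before the end of the turn, showed the base square in the pocket and the lamp seated and turned.

**Unsure or disagreeing**
- **The stop:** I felt no sharp stop, only the turning moment rising slowly from 0.08 to 0.17 N m over the last 5°. The base may have turned slightly in its pocket clearance.
- **Side force:** about 6–8 N of sideways force remained at the end.
- **Cameras:** the two cameras disagreed by 4–7 mm in y. I set the base and lamp positions from the grip and the relative view instead.

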